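# Hold the clutch cylinder's plunger at the set height

### The job

Get the clutch cylinder on the test stand ready for its leak check: slide the transport lock's knob away from the plunger until it meets its end stop, then push the plunger's round pad down until its top is level with the top of the setting finger beside it, and keep it there. Finish while still holding it down, as the plunger springs back when let go; do not shift the setting finger, and leave the things lying round the stand where they are.

Things in the scene. Friction and masses are not known exactly. Their poses are not given: they have to be found in the camera images.
- stand: fixed test stand, dark base plate 120 x 230 x 14 mm. In a row along its y: setting post (y -58 mm, 10 mm thick, top 161 mm above the bench), upright aluminium cylinder with the plunger (x = y = 0), guide of the transport lock on a pillar (y 45 to 138 mm, 52 mm wide, 137 mm high). Origin on the bench under the plunger's axis; z up, y from plunger to lock; yaw varies
- pad_top (a point): centre of the flat top of the plunger's pad, a black disc 46 mm across, 12 mm thick, on a 14 mm rod; 147 mm above the bench when released; moves straight down with the plunger when pushed with the fingertips
- plunger (a joint): how far the plunger is pushed down, m: 0 released, stop at 0.040. Its spring pushes it up with about 5 N when released, plus 0.3 N per mm of travel. While the lock is less than about 30 mm out, the fork under the pad blocks it
- lock_knob (a point): centre of the top of the transport lock's knob, an upright black cylinder 20 mm across; top 168 mm above the bench, grippable from above down to 140 mm (guide rails below it reach 135 mm). It stands 68 mm plus the lock's travel from the plunger's axis and moves with the lock along the stand's +y
- lock (a joint): travel of the transport lock, m: 0 fully in, its fork under the pad; grows as the knob moves away from the plunger, along the stand's +y; end stop at 0.045. Starts between 0 and 0.012. Stays where it is left, friction about 2 N
- finger_top (a point): point on the flat top of the setting finger, a steel tab 20 mm wide, 5 mm thick, on a 22 mm collar on the setting post, pointing to the pad; 38 mm from the plunger's axis along the stand's -y (the tab's end 28 mm). Its height, 119 to 135 mm above the bench, varies and is the height wanted for the pad's top. Held by friction, about 8 N
- finger (a joint): how far the setting finger is set down, m: 0 level with the released pad; drawn between 0.012 and 0.028; the plunger's joint must come to the same value
- grease_pot: bystander: dark round pot 61 mm across, 60 mm tall, on the bench on the robot's side of the stand; origin under its centre
- bushing: bystander: aluminium bush 32 mm across, 22 mm tall, on the bench behind the stand; origin under its centre
- nut: bystander: hexagon nut 27 mm across, 13 mm tall, on the bench behind the stand; origin under its centre
- spanner: bystander: steel combination spanner 197 mm long, 9 mm thick, lying on the bench to the left of the stand; origin under its centre

How it is judged:
By the outcome, as a careful person would: the job done as asked, in the order asked, and still so for the second after the job is handed in, while the arm keeps its last pose, push and grip.
It also fails if it takes over 40 s, if anything falls off the work surface, if the arm or the gripper's body presses on something with over 40 N, if the wrist force passes 120 N, or if a joint passes its speed limit or range.

### The arm

A 6-joint arm with a two-finger parallel gripper is mounted at the origin on the work surface; the furniture and walls round the work are solid. World frame = base frame: x ahead of the robot, y to its left, z up, the work surface at z = 0. Lengths are in m, angles in degrees, forces in N, time in s.
With the tool pointing down it reaches from about 0.275 to 0.725 m from the base axis. Payload 15.9 kg.
Tool frame: the origin (TCP) lies between the finger pads; the fingertips stand 22 mm ahead of it and the grasp point (between the pads) lies 3 mm ahead of it; z points along the fingers, y is the line along which they close (so a half turn about z gives the same grasp; the last joint's range is limited). The gripper opens to 85 mm and grips with 20 to 120 N. Pads are 22 mm wide; open, the fingers measure 114 mm over their backs; the gripper's body (76 mm by 85 mm) begins 54 mm behind the grasp point. The pads swing forward as they close: fully open they stand 13 mm farther back than shut.
Start: joints at [63.885, 12.198, -1.971, 75.831, 0, 90], TCP at [0.22, 0.449, 0.253] pointing down, gripper open.
Joint ranges: [-170.91, 170.91], [-42.67, 98.43], [-65.05, 77.54], [-120.47, 116.71], [-90, 82.35], [-180, 180]. Speed limits (degrees/s): [108.29, 108.29, 136.94, 147.25, 180, 180].

### API

Orientations are given as a 3x3 rotation matrix whose columns are the frame's x, y, z axes.
In Python, from rig import bot gives the robot as it stands.
- The arm moves only by the tool play_rows, never from a script. Its argument "series" is a list of rows, each an object with "gripper": the finger opening in mm, from 0 to 85.4; "delta_pos": the shift along the tool's x, y, z in units of 50 mm (1.0 is 50 mm), a list of three; "twist": the turn about the tool's z in units of 10 degrees (1.0 is 10 degrees). A call has 1 to 10 rows; each row shifts and turns the commanded pose from where the row before left it, along the tool's axes as they then stand; what a row does not reach is not made up. A row lasts 1/8 s, in which the tool goes at most 62.5 mm and 10.7 degrees, less where a joint would pass 70% of its speed; a pose out of reach is approached as far as the arm can. A call is refused whole if a number of a shift passes 1 or a number of a turn 1, either way. A call with a gripper value outside its range is refused whole. The fingers move at their own pace and stop on an object; "squeeze" is the grip in N (left out, the last holds). Time passes only in rows, so rows that do not move let the fingers close. It gives the time, the measured TCP pose, the force, the opening and the grip force at its end, in the units of the state.
- bot.sense(): the state, without advancing time (a new reading comes with each control period).
- bot.capture(name): name is "scene" or "top" or "wrist"; returns a dict with "frame" (480x640x3 uint8, blue, green, red), "K" (3x3 intrinsics, pixels), "R" (3x3) and "t" (3): a world point X has camera coordinates R X + t; the wrist camera has in their place "tool_from_camera" (4x4, takes a point from camera to tool coordinates, whose origin is the TCP and whose axes are the flange's). Camera axes: x right, y down, z forward; pixel columns grow to the right and rows downward; lengths in m; the calibration is good to about 2 mm. The wrist camera is an equidistant fisheye: a pixel r from the principal point sees the ray r / f radians off the axis. A picture is of the moment at which its call begins: read the wrist's pose just before it. There is no depth.
- bot.sign_off(): hands the job in; it is judged then, once.
The state is a dict: "time": time; "joint_pos": joint angles; "qd": joint speeds; "joint_efforts": joint torques, N m; "tcp_pos": TCP position; "tcp_rot": TCP orientation; "ft_force": force on the tool from outside, world axes, zero at the start; "wrist_torque": the same for the moment, N m; "width": finger opening in m; "gripper_force": force on a finger pad.
Only numpy, scipy, OpenCV 4.12 (cv2) and the standard library are available. Lean on these libraries where they do the work, as an engineer would, in place of code of your own. Each camera call takes 0.05 s, during which the arm holds its last target. There are 200 camera calls.

## Working session

There is one attempt and no reset: what is moved stays moved. The work goes in short steps, Python scripts to look and compute and a tool call to move; the robot and the scene stay as the last step left them, time stands still between calls to the robot, and variables do not carry over. Pictures are saved under pics/ and viewed, at most 10 in all, crops included, and the job is handed in when it is done.

Besides the shell and the picture viewer there is one more tool, called in YAML: its name, and indented under it one key for each argument. play_rows: Moves the arm, as the interface text tells. Its arguments: {"type":"object","properties":{"series":{"type":"array","items":{"type":"object","properties":{"gripper":{"type":"number"},"delta_pos":{"type":"array","items":{"type":"number"}},"twist":{"type":"number"}}}},"squeeze":{"type":"number"}},"required":["series"]}

```bash
mkdir -p pics; ls
python3 - <<'E'
from rig import bot
import cv2,pickle
s=bot.sense();print(s)
d={}
for n in("scene","top"):
    c=bot.capture(n);d[n]=c;cv2.imwrite(f"pics/{n}0.png",c["frame"]);print(n,c["K"],c["R"],c["t"])
pickle.dump(d,open("c0.pkl","wb"))
E
```

```text
pics
{'time': 0.0, 'joint_pos': array([ 6.38839964e+01,  1.22246580e+01, -2.01010227e+00,  7.58321798e+01,
        7.45568550e-04,  8.99984970e+01]), 'qd': array([ 0.0372795 , -0.04862472,  0.0211383 ,  0.06488637,  0.04237969,
        0.02498303]), 'joint_efforts': array([-1.54991998e-03, -6.86174583e+01,  4.87113512e+01,  1.77713198e-02,
       -4.80777624e-05, -2.78411210e-05]), 'tcp_pos': array([0.21994315, 0.44865128, 0.25280453]), 'tcp_rot': array([[-8.97916199e-01,  4.40166131e-01, -5.25968749e-04],
       [ 4.40166445e-01,  8.97915593e-01, -1.04331579e-03],
       [ 1.30432648e-05, -1.16832395e-03, -9.99999317e-01]]), 'ft_force': array([-0.0309396 ,  0.29355034,  0.11704531]), 'wrist_torque': array([-0.03027373,  0.02068728,  0.00278008]), 'gripper_force': 0.0, 'width': 0.08551407634186636}
scene [[570.83360885   0.         323.61968481]
 [  0.         570.83360885 244.06090411]
 [  0.           0.           1.        ]] [[ 0.87335978 -0.48669984 -0.01912994]
 [-0.26215678 -0.43660119 -0.86061212]
 [ 0.41050763  0.75663906 -0.50890158]] [-0.41425852  0.22855894  0.9551022 ]
top [[476.54371992   0.         317.12069685]
 [  0.         476.54371992 239.01635365]
 [  0.           0.           1.        ]] [[ 0.0249482  -0.99941016  0.02359921]
 [-0.98823697 -0.02821844 -0.1503044 ]
 [ 0.15088168 -0.01957179 -0.98835806]] [-0.03860977  0.4923935   1.04186383]
```

View pics/scene0.png

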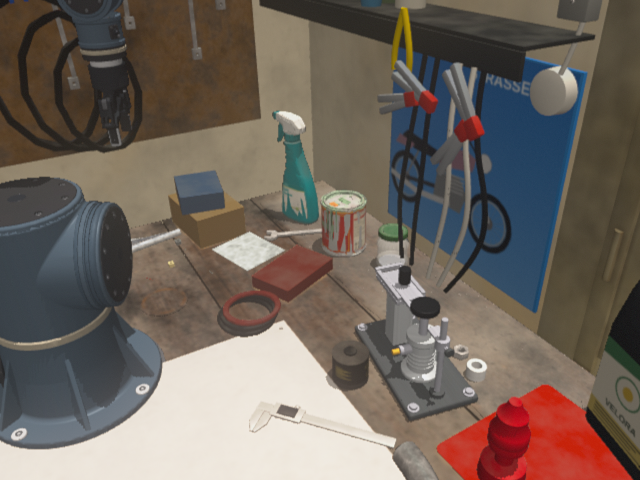

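View pics/top0.png

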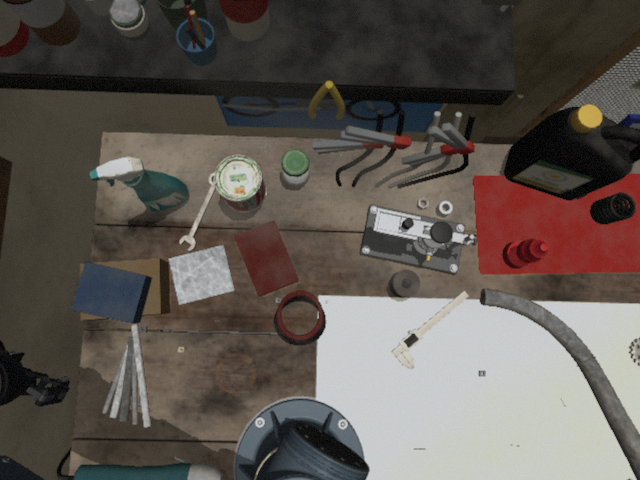

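The scene view shows the stand: pad near (425,306), knob near (404,272). In the top view the pad is near (441,232) and the knob near (407,224). I'll enlarge both.

Run:
```python
import cv2,pickle,numpy as np
d=pickle.load(open("c0.pkl","rb"))
a=d["scene"]["frame"][240:420,345:495];b=d["top"]["frame"][190:290,350:490]
a=cv2.resize(a,None,fx=3.3,fy=3.3,interpolation=cv2.INTER_CUBIC)  
cv2.imwrite("pics/s1.png",a)
b=cv2.resize(b,None,fx=5.5,fy=5.5,interpolation=cv2.INTER_CUBIC);cv2.imwrite("pics/t1.png",b)
```

```text
(no output)
```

View pics/s1.png

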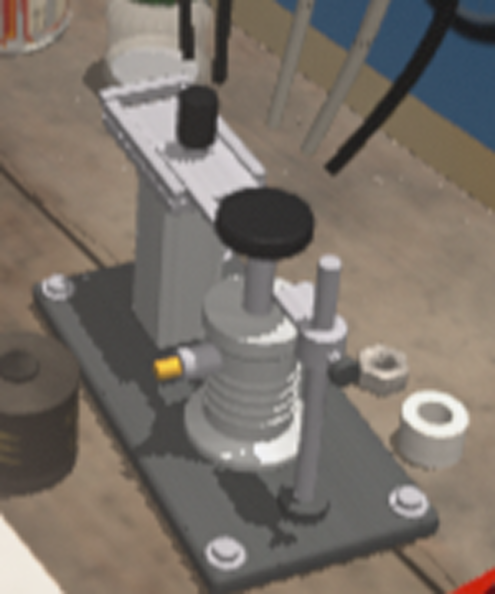

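View pics/t1.png

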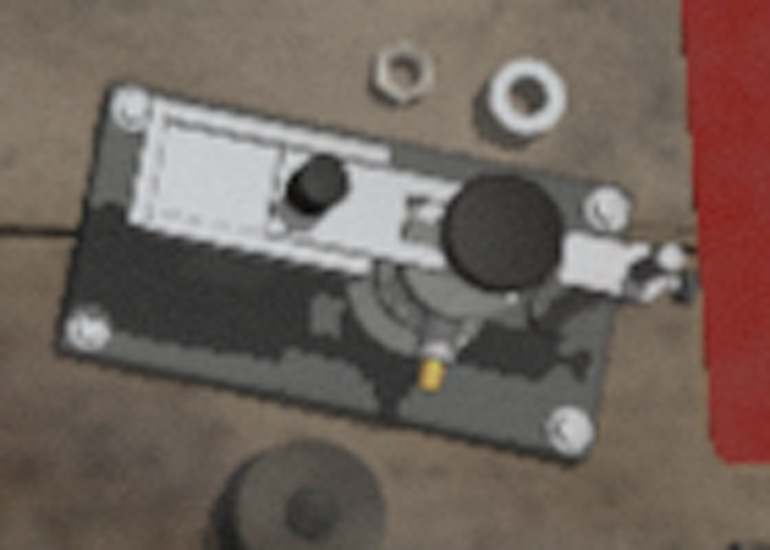

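```bash
cat > h.py <<'E'
import numpy as np,pickle,cv2
def ray(c,u,v):
    d=c["R"].T@np.linalg.inv(c["K"])@[u,v,1];return -c["R"].T@c["t"],d/np.linalg.norm(d)
def atz(c,u,v,z):
    o,d=ray(c,u,v);return o+d*(z-o[2])/d[2]
def tri(rs):
    A=0;b=0
    for o,d in rs:
        P=np.eye(3)-np.outer(d,d);A=A+P;b=b+P@o
    X=np.linalg.solve(A,b);return X,[np.linalg.norm((np.eye(3)-np.outer(d,d))@(X-o)) for o,d in rs]
E
python3 - <<'E'
from h import *
np.set_printoptions(precision=4,suppress=True)
d=pickle.load(open("c0.pkl","rb"));S,T=d["scene"],d["top"]
s=lambda x,y:(345+(x+.5)/3.3-.5,240+(y+.5)/3.3-.5)
t=lambda x,y:(350+(x+.5)/5.5-.5,190+(y+.5)/5.5-.5)
for n,a,b,z in(("pad",(265,219),(503,229),.147),("knob",(199,98),(325,179),.168),("post",(329,262),(671,254),.161)):
    print(n,atz(S,*s(*a),z),atz(T,*t(*b),z),tri([ray(S,*s(*a)),ray(T,*t(*b))]))
for n,a in dict(LB=(130,107),LF=(87,328),RB=(606,208),RF=(570,430)).items():print(n,atz(T,*t(*a),.016))
for n,a in dict(LB=(57,287),RF=(225,552),RB=(408,501)).items():print(n,atz(S,*s(*a),.016))
# corners of base plate
E
```

```text
pad [ 0.4977 -0.2817  0.147 ] [ 0.5   -0.277  0.147] (array([ 0.5007, -0.2781,  0.1435]), [np.float64(0.0001069670566113413), np.float64(0.00010696705661138689)])
knob [ 0.5121 -0.2087  0.168 ] [ 0.5129 -0.2059  0.168 ] (array([ 0.5135, -0.2064,  0.1662]), [np.float64(0.00030130139419277805), np.float64(0.00030130139419281415)])
post [ 0.4899 -0.335   0.161 ] [ 0.49  -0.335  0.161] (array([ 0.49 , -0.335,  0.161]), [np.float64(1.4138391541660018e-05), np.float64(1.4138391541577566e-05)])
LB [ 0.5712 -0.1554  0.016 ]
LF [ 0.4759 -0.138   0.016 ]
RB [ 0.5335 -0.3585  0.016 ]
RF [ 0.4385 -0.3413  0.016 ]
LB [ 0.4773 -0.1385  0.016 ]
RF [ 0.4404 -0.3409  0.016 ]
RB [ 0.5346 -0.3585  0.016 ]
```

The lock's travel comes out at about 5 mm and the stand's yaw at about -10.5°. The post check agrees. Next: clearance to the hanging pliers, the wrist camera's mounting, and the first move's numbers.

```bash
cat >> h.py <<'E'
def plan(R0,p,target,dyaw,n):
    """even world steps; twist first n rows"""
    pass
E
python3 - <<'E'
from h import *
from rig import bot
np.set_printoptions(precision=3,suppress=True)
d=pickle.load(open("c0.pkl","rb"));S,T=d["scene"],d["top"]
for a,b in(((404,262),(338,185)),((404,262),(392,187)),((447,290),(392,187)),((447,290),(338,185)),((413,264),(355,185))):print(a,b,tri([ray(S,*a),ray(T,*b)]))
w=bot.capture("wrist");print(w["tool_from_camera"],w["K"])
R=bot.sense()["tcp_rot"];step=np.array([.51,-.205,.29])-bot.sense()["tcp_pos"];print(step,np.linalg.norm(step))
n=17
from scipy.spatial.transform import Rotation as Ro
for i in range(9):print(i,(R@Ro.from_euler('z',9.3*i,degrees=True).as_matrix()).T@step/n/.05)
E
```

```text
(404, 262) (338, 185) (array([ 0.614, -0.07 ,  0.072]), [np.float64(0.0029422738902423686), np.float64(0.002942273890242519)])
(404, 262) (392, 187) (array([ 0.569, -0.165,  0.148]), [np.float64(0.022145867652677516), np.float64(0.022145867652677582)])
(447, 290) (392, 187) (array([ 0.615, -0.192,  0.078]), [np.float64(0.0065704869285906995), np.float64(0.006570486928590546)])
(447, 290) (338, 185) (array([ 0.666, -0.094, -0.007]), [np.float64(0.037776401860386236), np.float64(0.03777640186038632)])
(413, 264) (355, 185) (array([ 0.609, -0.105,  0.089]), [np.float64(0.0016264087841039217), np.float64(0.0016264087841038797)])
[[-0.    -0.964 -0.267  0.066]
 [ 1.    -0.001  0.    -0.001]
 [-0.    -0.267  0.964 -0.121]
 [ 0.     0.     0.     1.   ]] [[371.648   0.    318.273]
 [  0.    371.648 237.151]
 [  0.      0.      1.   ]]
[ 0.29  -0.654  0.037] 0.7161479036099718
0 [-0.645 -0.54  -0.043]
1 [-0.724 -0.429 -0.043]
2 [-0.784 -0.306 -0.043]
3 [-0.823 -0.176 -0.043]
4 [-0.84  -0.041 -0.043]
5 [-0.836  0.096 -0.043]
6 [-0.809  0.23  -0.043]
7 [-0.762  0.357 -0.043]
8 [-0.694  0.476 -0.043]
```

play_rows:
  series:
    - {"delta_pos": [-0.65, -0.54, -0.04], "twist": 0.93, "gripper": 45}
    - {"delta_pos": [-0.72, -0.43, -0.04], "twist": 0.93, "gripper": 45}
    - {"delta_pos": [-0.78, -0.31, -0.04], "twist": 0.93, "gripper": 45}
    - {"delta_pos": [-0.82, -0.18, -0.04], "twist": 0.93, "gripper": 45}
    - {"delta_pos": [-0.84, -0.04, -0.04], "twist": 0.93, "gripper": 45}
    - {"delta_pos": [-0.84, 0.1, -0.04], "twist": 0.93, "gripper": 45}
    - {"delta_pos": [-0.81, 0.23, -0.04], "twist": 0.93, "gripper": 45}
    - {"delta_pos": [-0.76, 0.36, -0.04], "twist": 0.93, "gripper": 45}

```text
time: 1.15
tcp_pos: [0.3568, 0.1399, 0.2693]
tcp_rot: [[0.188, 0.982, 0.0], [0.982, -0.188, -0.0], [0.0, 0.0, -1.0]]
ft_force: [0.6, 0.6, -0.2]
width: 0.0451
gripper_force: 0.0
```

play_rows:
  series:
    - {"delta_pos": [-0.7, 0.47, -0.04], "gripper": 45}
    - {"delta_pos": [-0.7, 0.47, -0.04], "gripper": 45}
    - {"delta_pos": [-0.7, 0.47, -0.04], "gripper": 45}
    - {"delta_pos": [-0.7, 0.47, -0.04], "gripper": 45}
    - {"delta_pos": [-0.7, 0.47, -0.04], "gripper": 45}
    - {"delta_pos": [-0.7, 0.47, -0.04], "gripper": 45}
    - {"delta_pos": [-0.7, 0.47, -0.04], "gripper": 45}
    - {"delta_pos": [0, 0, 0], "gripper": 45}

```text
invalid input at $.series[0]: expected keys gripper, delta_pos, twist
```

```bash
cat >> h.py <<'E'
def wcap(bot,name):
    s=bot.sense();w=bot.capture("wrist");w["p"]=s["tcp_pos"];w["Rt"]=s["tcp_rot"];pickle.dump(w,open(name+".pkl","wb"));cv2.imwrite(f"pics/{name}.png",w["frame"]);return w
def wray(w,u,v):
    K=w["K"];x=np.array([u-K[0,2],v-K[1,2]])/K[0,0];r=np.hypot(*x);d=np.r_[np.sin(r)*x/max(r,1e-9),np.cos(r)]
    M=w["tool_from_camera"];return w["p"]+w["Rt"]@M[:3,3],w["Rt"]@M[:3,:3]@d
def wproj(w,X):
    M=w["tool_from_camera"];c=M[:3,:3].T@(w["Rt"].T@(np.array(X)-w["p"])-M[:3,3])
    th=np.arctan2(np.hypot(c[0],c[1]),c[2]);return w["K"][:2,2]+w["K"][0,0]*th*c[:2]/np.hypot(c[0],c[1])
E
python3 - <<'E'
from h import *
from rig import bot
s=bot.sense();print(s["time"],s["tcp_pos"],s["tcp_rot"],s["width"])
w=wcap(bot,"w1");print(wproj(w,[.5,-.278,.147]),wproj(w,[.513,-.206,.168]))
E
```

```text
1.15 [0.35679952 0.13988567 0.26933322] [[ 1.87676773e-01  9.82230842e-01  3.88684519e-05]
 [ 9.82230843e-01 -1.87676773e-01 -7.38986751e-06]
 [ 3.61498362e-08  3.95646987e-05 -9.99999999e-01]] 0.04507942375743441
[484.62168269 518.44248594] [506.43298971 500.26959242]
```

View pics/w1.png

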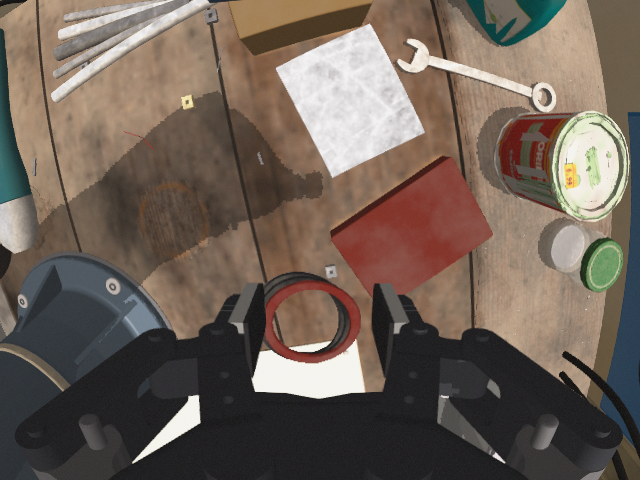

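The wrist view shows clear bench ahead, with the gripper at the bottom and the camera facing tool +x. I'll continue to above the knob, this time including the twist key.

play_rows:
  series:
    - {"delta_pos": [-0.78, 0.54, 0], "twist": 0, "gripper": 45}
    - {"delta_pos": [-0.78, 0.54, 0], "twist": 0, "gripper": 45}
    - {"delta_pos": [-0.78, 0.54, 0], "twist": 0, "gripper": 45}
    - {"delta_pos": [-0.78, 0.54, 0], "twist": 0, "gripper": 45}
    - {"delta_pos": [-0.78, 0.54, 0], "twist": 0, "gripper": 45}
    - {"delta_pos": [-0.78, 0.54, 0], "twist": 0, "gripper": 45}
    - {"delta_pos": [-0.78, 0.54, 0], "twist": 0, "gripper": 45}
    - {"delta_pos": [-0.78, 0.54, 0], "twist": 0, "gripper": 45}
    - {"delta_pos": [0, 0, 0], "twist": 0, "gripper": 45}
    - {"delta_pos": [0, 0, 0], "twist": 0, "gripper": 45}

```text
time: 2.45
tcp_pos: [0.5117, -0.2046, 0.269]
tcp_rot: [[0.183, 0.983, -0.001], [0.983, -0.183, 0.0], [0.0, -0.001, -1.0]]
ft_force: [-0.3, 0.2, -0.3]
width: 0.0451
gripper_force: 0.0
```

Run:
```python
from h import *
from rig import bot
s=bot.sense();print(s["time"],s["tcp_pos"],s["tcp_rot"],s["joint_pos"])
w=wcap(bot,"w2");print(wproj(w,[.5,-.278,.147]),wproj(w,[.513,-.206,.168]))
print("tool delta to knob",s["tcp_rot"].T@(np.array([.513,-.206,.168])-s["tcp_pos"]))
```

```text
2.45 [ 0.51170144 -0.20464308  0.26897553] [[ 1.82709919e-01  9.83166578e-01 -7.51926450e-04]
 [ 9.83166810e-01 -1.82709598e-01  4.75863900e-04]
 [ 3.30469303e-04 -8.26214184e-04 -9.99999604e-01]] [-2.18027517e+01  1.83399630e+01  8.39942474e+00  8.01095887e+01
  9.31340443e-03  7.87248818e+01]
[319.531712   332.02087328] [319.10164904 246.82287895]
tool delta to knob [-0.00113019  0.00160805  0.10097387]
```

View pics/w2.png

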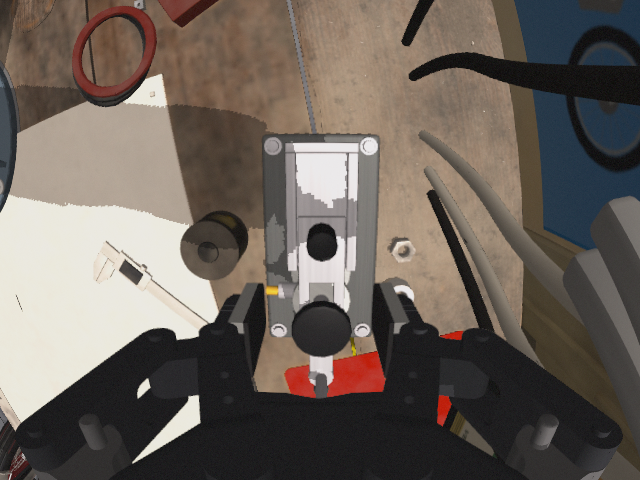

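The knob's top is near (321,246) and the pad near (321,330), both within 2 px of prediction. I'll descend and grip the knob.

play_rows:
  series:
    - {"delta_pos": [-0.02, 0.05, 0.7], "twist": 0, "gripper": 45}
    - {"delta_pos": [0, 0, 0.7], "twist": 0, "gripper": 45}
    - {"delta_pos": [0, 0, 0.64], "twist": 0, "gripper": 45}
    - {"delta_pos": [0, 0, 0], "twist": 0, "gripper": 45}
    - {"delta_pos": [0, 0, 0], "twist": 0, "gripper": 10}
    - {"delta_pos": [0, 0, 0], "twist": 0, "gripper": 10}
    - {"delta_pos": [0, 0, 0], "twist": 0, "gripper": 10}
    - {"delta_pos": [0, 0, 0], "twist": 0, "gripper": 10}
  squeeze: 30

```text
time: 3.5
tcp_pos: [0.5138, -0.2062, 0.1692]
tcp_rot: [[0.182, 0.983, 0.0], [0.983, -0.182, -0.0], [-0.0, 0.0, -1.0]]
ft_force: [-12.3, 4.4, 11.2]
width: 0.0188
gripper_force: 29.5
```

play_rows:
  series:
    - {"delta_pos": [0, -0.02, -0.04], "twist": 0, "gripper": 10}
    - {"delta_pos": [0, 0, 0], "twist": 0, "gripper": 10}

```text
time: 3.75
tcp_pos: [0.5134, -0.2061, 0.1695]
tcp_rot: [[0.182, 0.983, 0.0], [0.983, -0.182, 0.0], [0.0, 0.0, -1.0]]
ft_force: [2.1, 0.4, -12.9]
width: 0.0186
gripper_force: 31.7
```

play_rows:
  series:
    - {"delta_pos": [0.1, 0, 0.02], "twist": 0, "gripper": 10}
    - {"delta_pos": [0.2, 0, 0], "twist": 0, "gripper": 10}
    - {"delta_pos": [0.2, 0, 0], "twist": 0, "gripper": 10}
    - {"delta_pos": [0.2, 0, 0], "twist": 0, "gripper": 10}
    - {"delta_pos": [0, 0, 0], "twist": 0, "gripper": 10}

```text
time: 4.38
tcp_pos: [0.5202, -0.1705, 0.1692]
tcp_rot: [[0.181, 0.983, 0.001], [0.983, -0.181, 0.0], [0.001, 0.001, -1.0]]
ft_force: [-2.8, 1.7, 7.7]
width: 0.0183
gripper_force: 33.8
```

play_rows:
  series:
    - {"delta_pos": [0.05, 0, -0.01], "twist": 0, "gripper": 10}
    - {"delta_pos": [0, 0, 0], "twist": 0, "gripper": 10}

```text
time: 4.62
tcp_pos: [0.5205, -0.1687, 0.1692]
tcp_rot: [[0.182, 0.983, 0.001], [0.983, -0.182, 0.0], [0.001, 0.001, -1.0]]
ft_force: [-2.0, 2.0, 5.0]
width: 0.0183
gripper_force: 33.5
```

play_rows:
  series:
    - {"delta_pos": [0.04, 0, 0], "twist": 0, "gripper": 10}
    - {"delta_pos": [0, 0, 0], "twist": 0, "gripper": 10}

```text
time: 4.88
tcp_pos: [0.5208, -0.1673, 0.1693]
tcp_rot: [[0.182, 0.983, 0.001], [0.983, -0.182, -0.0], [-0.0, 0.001, -1.0]]
ft_force: [-2.4, 1.1, 6.6]
width: 0.0185
gripper_force: 33.6
```

play_rows:
  series:
    - {"delta_pos": [0.04, 0, 0], "twist": 0, "gripper": 10}
    - {"delta_pos": [0, 0, 0], "twist": 0, "gripper": 10}

```text
time: 5.12
tcp_pos: [0.5208, -0.1669, 0.1692]
tcp_rot: [[0.184, 0.983, 0.0], [0.983, -0.184, -0.003], [-0.003, 0.001, -1.0]]
ft_force: [-4.2, -12.7, 4.2]
width: 0.0185
gripper_force: 33.5
```

play_rows:
  series:
    - {"delta_pos": [0.03, 0, 0], "twist": 0, "gripper": 10}
    - {"delta_pos": [0, 0, 0], "twist": 0, "gripper": 10}

```text
time: 5.38
tcp_pos: [0.5208, -0.1666, 0.1691]
tcp_rot: [[0.184, 0.983, -0.001], [0.983, -0.184, -0.006], [-0.006, 0.001, -1.0]]
ft_force: [-5.7, -22.4, 2.8]
width: 0.0185
gripper_force: 33.3
```

End stop met: the force ramped up after about 39.5 mm of travel. I'll ease off, release, lift, go above the pad, and half-turn so the camera is on the finger's side.

play_rows:
  series:
    - {"delta_pos": [-0.04, 0, 0], "twist": 0, "gripper": 10}
    - {"delta_pos": [0, 0, 0], "twist": 0, "gripper": 45}
    - {"delta_pos": [0, 0, 0], "twist": 0, "gripper": 45}
    - {"delta_pos": [0, 0, 0], "twist": 0, "gripper": 45}
    - {"delta_pos": [0, 0, -0.7], "twist": 0, "gripper": 45}
    - {"delta_pos": [0, 0, -0.7], "twist": 0, "gripper": 45}
    - {"delta_pos": [0, 0, -0.7], "twist": 0, "gripper": 45}
    - {"delta_pos": [-0.76, 0, 0], "twist": 0, "gripper": 0}
    - {"delta_pos": [-0.76, 0, 0], "twist": -1, "gripper": 0}
    - {"delta_pos": [-0.74, -0.13, 0], "twist": -1, "gripper": 0}

```text
time: 6.62
tcp_pos: [0.4999, -0.2785, 0.2739]
tcp_rot: [[-0.171, 0.985, 0.0], [0.985, 0.171, 0.0], [-0.0, 0.0, -1.0]]
ft_force: [0.5, 0.8, 0.4]
width: -0.0003
gripper_force: 0.0
```

play_rows:
  series:
    - {"delta_pos": [0, 0, 0], "twist": -1, "gripper": 0}
    - {"delta_pos": [0, 0, 0], "twist": -1, "gripper": 0}
    - {"delta_pos": [0, 0, 0], "twist": -1, "gripper": 0}
    - {"delta_pos": [0, 0, 0], "twist": -1, "gripper": 0}
    - {"delta_pos": [0, 0, 0], "twist": -1, "gripper": 0}
    - {"delta_pos": [0, 0, 0], "twist": -1, "gripper": 0}
    - {"delta_pos": [0, 0, 0], "twist": -1, "gripper": 0}
    - {"delta_pos": [0, 0, 0], "twist": -1, "gripper": 0}
    - {"delta_pos": [0, 0, 0], "twist": -1, "gripper": 0}
    - {"delta_pos": [0, 0, 0], "twist": -1, "gripper": 0}

```text
time: 7.88
tcp_pos: [0.5002, -0.2774, 0.2737]
tcp_rot: [[-0.941, -0.339, 0.0], [-0.339, 0.941, 0.0], [-0.0, 0.0, -1.0]]
ft_force: [0.2, 0.2, -0.7]
width: -0.0
gripper_force: 0.0
```

play_rows:
  series:
    - {"delta_pos": [0, 0, 0], "twist": -1, "gripper": 0}
    - {"delta_pos": [0, 0, 0], "twist": -1, "gripper": 0}
    - {"delta_pos": [0, 0, 0], "twist": -1, "gripper": 0}
    - {"delta_pos": [0, 0, 0], "twist": -1, "gripper": 0}
    - {"delta_pos": [0, 0, 0], "twist": -1, "gripper": 0}
    - {"delta_pos": [0, 0, 0], "twist": -1, "gripper": 0}
    - {"delta_pos": [0, 0, 0], "twist": 0, "gripper": 0}
    - {"delta_pos": [0, 0, 0], "twist": 0, "gripper": 0}

```text
time: 8.88
tcp_pos: [0.5001, -0.2775, 0.2738]
tcp_rot: [[-0.186, -0.982, 0.0], [-0.982, 0.186, 0.0], [-0.0, -0.0, -1.0]]
ft_force: [0.5, 0.2, 0.1]
width: 0.0003
gripper_force: 0.0
```

Run:
```python
from h import *
from rig import bot
s=bot.sense();print(s["time"],s["tcp_pos"],s["tcp_rot"],s["joint_pos"],s["ft_force"],s["width"])
w=wcap(bot,"w3")
y=np.array([.1825,.983,0]);P=np.array([.5,-.278,0])
for h in(.119,.135):print(wproj(w,P-.028*y+[0,0,h]),wproj(w,P-.038*y+[0,0,h]))
print(wproj(w,P+[0,0,.147]),wproj(w,P-.058*y+[0,0,.161]))
f=w["frame"][130:400,200:440];cv2.imwrite("pics/w3c.png",cv2.resize(f,None,fx=2.2,fy=2.2,interpolation=cv2.INTER_CUBIC))
T=bot.capture("top");cv2.imwrite("pics/t3.png",T["frame"]);pickle.dump(T,open("t3.pkl","wb"))
```

```text
8.875 [ 0.50010721 -0.27749796  0.27379132] [[-1.86439111e-01 -9.82466516e-01  4.96256157e-05]
 [-9.82466516e-01  1.86439113e-01  3.64406267e-05]
 [-4.50538513e-05 -4.19615477e-05 -9.99999998e-01]] [-2.90265290e+01  2.09126015e+01  1.27180827e+01  8.18040081e+01
  3.20527354e-03 -1.08281482e+02] [0.48120357 0.18151876 0.11919126] 0.0002979177289568606
[319.66723424 190.04256367] [319.61688676 176.79760878]
[319.75103747 193.28928076] [319.69849493 179.2578576 ]
[319.95961813 235.99934755] [319.73352526 152.46183963]
```

View pics/w3c.png

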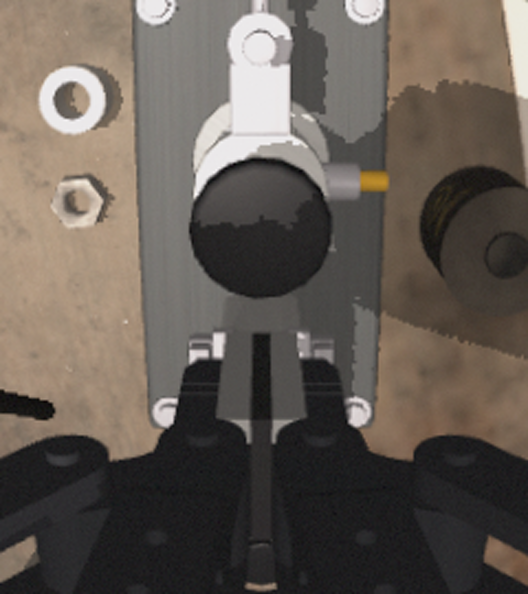

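The view from above shows the tab with its end corners at about (231,135) and (291,135) in the crop, and the pad centred at (260,229). For its height I'll take an oblique view from the robot's side.

play_rows:
  series:
    - {"delta_pos": [0, 0.7, 0], "twist": 0, "gripper": 0}
    - {"delta_pos": [0, 0.7, 0], "twist": 0, "gripper": 0}
    - {"delta_pos": [0, 0.7, 0], "twist": 0, "gripper": 0}
    - {"delta_pos": [0, 0.7, 0], "twist": 0, "gripper": 0}
    - {"delta_pos": [0, 0, 0.7], "twist": 0, "gripper": 0}
    - {"delta_pos": [0, 0, 0.7], "twist": 0, "gripper": 0}
    - {"delta_pos": [0, 0, 0.7], "twist": 0, "gripper": 0}
    - {"delta_pos": [0, 0, 0.7], "twist": 0, "gripper": 0}
    - {"delta_pos": [0, 0, 0], "twist": 0, "gripper": 0}
    - {"delta_pos": [0, 0, 0], "twist": 0, "gripper": 0}

```text
time: 10.22
tcp_pos: [0.3629, -0.2524, 0.1351]
tcp_rot: [[-0.183, -0.983, 0.001], [-0.983, 0.183, -0.001], [0.0, -0.001, -1.0]]
ft_force: [0.6, 0.3, 0.7]
width: 0.0003
gripper_force: 0.0
```

Run:
```python
from h import *
from rig import bot
s=bot.sense();print(s["time"],s["tcp_pos"],s["ft_force"])
w=wcap(bot,"w4")
y=np.array([.1825,.983,0]);P=np.array([.5,-.278,0])
for h in(.119,.135):print(wproj(w,P-.028*y+[0,0,h]))
c=wproj(w,P-.02*y+[0,0,.14]);print(c)
u,v=int(c[0])-60,int(c[1])-50;print(u,v)
f=w["frame"][v:v+100,u:u+130];cv2.imwrite("pics/w4c.png",cv2.resize(f,None,fx=6,fy=6,interpolation=cv2.INTER_CUBIC))
```

```text
10.225 [ 0.36290986 -0.25235256  0.13509426] [0.60617869 0.34935504 0.67786153]
[ 33.02095787 241.85637426]
[ 11.99143598 251.66460012]
[  8.73298777 272.05420873]
-52 222Traceback (most recent call last):
  File "<stdin>", line 9, in <module>
cv2.error: OpenCV(4.12.0) /io/opencv/modules/imgproc/src/resize.cpp:4208: error: (-215:Assertion failed) !ssize.empty() in function 'resize'
```

play_rows:
  series:
    - {"delta_pos": [0, -0.4, 0], "twist": 0, "gripper": 0}
    - {"delta_pos": [0, -0.4, 0], "twist": 0, "gripper": 0}
    - {"delta_pos": [0, 0, 0], "twist": 0, "gripper": 0}
    - {"delta_pos": [0, 0, 0], "twist": 0, "gripper": 0}

```text
time: 10.78
tcp_pos: [0.4015, -0.2594, 0.1344]
tcp_rot: [[-0.183, -0.983, 0.0], [-0.983, 0.183, -0.0], [0.0, -0.0, -1.0]]
ft_force: [-0.0, 0.2, 0.2]
width: 0.0002
gripper_force: 0.0
```

Run:
```python
from h import *
from rig import bot
s=bot.sense();print(s["time"],s["tcp_pos"],s["ft_force"])
w=wcap(bot,"w4")
y=np.array([.1825,.983,0]);P=np.array([.5,-.278,0])
for h in(.119,.135):print(wproj(w,P-.028*y+[0,0,h]))
c=wproj(w,P-.02*y+[0,0,.14]);print(c)
u,v=max(0,int(c[0])-65),int(c[1])-60;print(u,v)
f=w["frame"][v:v+100,u:u+130];cv2.imwrite("pics/w4c.png",cv2.resize(f,None,fx=6,fy=6,interpolation=cv2.INTER_CUBIC))
```

```text
10.775 [ 0.40152153 -0.25936801  0.13441727] [-0.04114795  0.16989743  0.24915501]
[ 92.52432206 242.25742269]
[ 72.33700526 253.32755564]
[ 69.19098289 276.26987538]
4 216
```

View pics/w4c.png

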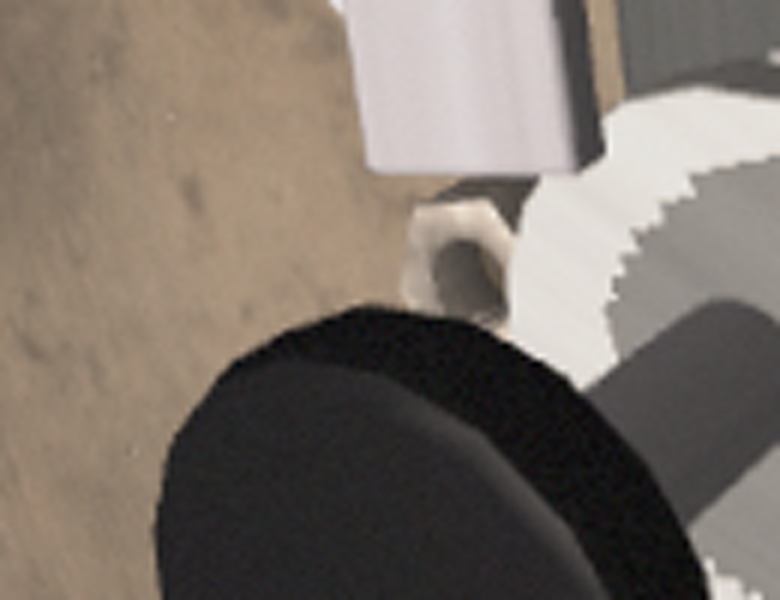

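The oblique view shows the tab's end top corners at crop (369,173) far and (577,174) near. I'll triangulate them with the view from above and check the tab's 20 mm width and the pad's rim.

Run:
```python
from h import *
from scipy.optimize import least_squares
np.set_printoptions(precision=4,suppress=True)
w3=pickle.load(open("w3.pkl","rb"));w4=pickle.load(open("w4.pkl","rb"))
a=lambda x,y:(200+(x+.5)/2.2-.5,130+(y+.5)/2.2-.5)
b=lambda x,y:(4+(x+.5)/6-.5,216+(y+.5)/6-.5)
X=[]
for p,q in(((231,135),(369,173)),((291,135),(577,174))):
    r=tri([wray(w3,*a(*p)),wray(w4,*b(*q))]);print(r);X.append(r[0])
print("width",np.linalg.norm(X[0]-X[1]),"mid",(X[0]+X[1])/2)
# pad rim in w4, z .147 -> centre, and free z with w3 rim
r4=[b(*q) for q in((240,368),(335,360),(400,377),(470,427),(530,490),(605,598))]
r3=[a(*p) for p in((190,229),(331,229),(260,298),(212,278),(309,278))]
def pts(w,r,z):
    out=[]
    for q in r:
        o,d=wray(w,*q);out.append((o+d*(z-o[2])/d[2])[:2])
    return np.array(out)
for n,S in(("w4",[(w4,r4)]),("w3",[(w3,r3)]),("both",[(w4,r4),(w3,r3)])):
    f=lambda c:np.concatenate([np.linalg.norm(pts(w,r,.147 if len(c)<3 else c[2])-c[:2],axis=1)-.023 for w,r in S])
    o=least_squares(f,[.5,-.278]);o3=least_squares(f,[.5,-.278,.147]);print(n,o.x,o.fun*1e3,o3.x)
# tab end known at 28 mm from axis
y=np.array([.1825,.983]);P=o.x;print("tab end dist",(P-(X[0]+X[1])[:2]/2)@y)
# height by single view w4 with tab-end mid line constraint relative to pad centre from w4
```

```text
(array([ 0.5056, -0.3081,  0.1257]), [np.float64(0.0003264271404994975), np.float64(0.0003264271404994429)])
(array([ 0.486 , -0.3046,  0.1261]), [np.float64(0.0004396148117622656), np.float64(0.00043961481176228387)])
width 0.019892301218542425 mid [ 0.4958 -0.3063  0.1259]
w4 [ 0.5021 -0.2786] [-0.3817 -0.0165  0.4825  0.1746 -0.1935 -0.2436] [ 0.5098 -0.2763  0.1383]
w3 [ 0.5009 -0.2802] [-0.7998 -0.797   0.4045 -0.2578 -0.2578] [ 0.5015 -0.2767  0.1377]
both [ 0.5016 -0.279 ] [-0.7337 -0.548  -0.1146 -0.4549 -0.8154 -0.7852 -1.2995 -0.2661 -0.8958
 -1.5557 -0.8216] [ 0.501  -0.2797  0.1486]
tab end dist 0.02796160608812717
```

```bash
cat > sil.py <<'E'
from h import *
from scipy.optimize import least_squares
np.set_printoptions(precision=4,suppress=True)
V=[]
for n in("w3","w4"):
    w=pickle.load(open(n+".pkl","rb"));g=w["frame"].max(axis=2)
    c=wproj(w,[.501,-.279,.147])
    best=None
    m=((g<62)*255).astype(np.uint8)
    m=cv2.morphologyEx(m,cv2.MORPH_OPEN,np.ones((7,7)))
    nl,L=cv2.connectedComponents(m);k=L[int(c[1]),int(c[0])]
    cs,_=cv2.findContours((L==k).astype(np.uint8),cv2.RETR_EXTERNAL,cv2.CHAIN_APPROX_NONE)
    C=max(cs,key=len)[:,0].astype(float);H=cv2.convexHull(C.astype(np.float32))[:,0]
    print(n,k,len(C),C.min(0),C.max(0),cv2.contourArea(C.astype(np.float32)),cv2.contourArea(H))
    V.append((w,C))
th=np.linspace(0,2*np.pi,90,endpoint=False)
def model(w,x,y,z,R):
    p=[wproj(w,[x+R*np.cos(t),y+R*np.sin(t),zz]) for zz in(z,z-.012) for t in th]
    return cv2.convexHull(np.array(p,np.float32))
def f(c,R=None):
    R=c[3] if len(c)>3 else .023;out=[]
    for w,C in V:
        M=model(w,*c[:3],R)
        out+=[cv2.pointPolygonTest(M,(float(p[0]),float(p[1])),True)-.4 for p in C]
    return np.array(out)
if __name__=="__main__":
    for x0 in([.501,-.279,.147],[.501,-.279,.147,.023]):
        o=least_squares(f,x0,loss="soft_l1",f_scale=.5,diff_step=1e-4,x_scale=[.001]*len(x0));r=o.fun;print(o.x,np.median(abs(f(o.x))),np.percentile(abs(f(o.x)),90))
E
python3 sil.py
```

```text
w3 4 173 [287. 221.] [350. 264.] 1817.5 2053.0
w4 6 278 [ 30. 268.] [124. 371.] 7312.0 7401.0
[ 0.5051 -0.277   0.1428] 1.9861467556867396 10.800499812285041
[ 0.5013 -0.2787  0.1472  0.0215] 0.6865480652530386 10.823419307803753
```

```bash
sed -i 's/g<62/g<TH[n]/; s/^V=\[\]/V=[];TH=dict(w3=82,w4=62)/' sil.py
python3 - <<'E'
from h import *
w=pickle.load(open("w3.pkl","rb"));g=w["frame"].max(axis=2);c=wproj(w,[.501,-.279,.147]);print(c)
print(g[int(c[1])-5,270:370:2]);print(g[190:275:2,int(c[0])])
E
python3 sil.py
```

```text
[318.27022808 234.88999075]
[128 125 123 126 126 125 123 123  94  45  68  72  73  72  71  74  72  72
  72  72  73  71  73  69  42  67  66  63  67  66  67  64  63  38  42  38
  40  42  37  35  42  77  74  75  75  77  75  76  74  73]
[219 235 235 178 175 158  24  43  75  85  84  83  81  77  79  77  77  75
  75  44  42  41  41  44  43  41  38  42  39  38  38  38  37  37  37  34
  36  30  84  89  90  89  89]
w3 8 2344 [  0. 206.] [586. 479.] 92001.0 124491.0
w4 6 278 [ 30. 268.] [124. 371.] 7312.0 7401.0
[ 0.5288 -0.2403  0.1924] 129.96209918878787 255.85308495916257
[ 0.8996  1.0705 -0.5175  1.0757] 35.604282116420066 78.98782960783193
```

Run:
```python
import sil
from sil import *
w3=pickle.load(open("w3.pkl","rb"));w4,C4=V[1]
P3=[(286.8,230),(351,230),(318.3,265),(318.3,201)]
def f(c):
    R=c[3] if len(c)>3 else .023
    M3=model(w3,*c[:3],R);M4=model(w4,*c[:3],R)
    a=[3*cv2.pointPolygonTest(M3,p,True) for p in P3]
    b=[(cv2.pointPolygonTest(M4,(float(p[0]),float(p[1])),True)-.5)*.5 for p in C4]
    return np.array(a+b)
for x0 in([.501,-.279,.147],[.501,-.279,.147,.023]):
    o=least_squares(f,x0,loss="soft_l1",f_scale=.5,diff_step=1e-4,x_scale=[.001]*len(x0));r=f(o.x);print(o.x,r[:4]/3,np.percentile(abs(r[4:])*2,[50,90]))
```

```text
w3 8 2344 [  0. 206.] [586. 479.] 92001.0 124491.0
w4 6 278 [ 30. 268.] [124. 371.] 7312.0 7401.0
[ 0.5071 -0.2764  0.1414] [ 7.4158 -8.7183  2.4048 -2.731 ] [0.6151 1.739 ]
[ 0.5015 -0.2788  0.1471  0.0217] [-0.0195 -2.4468 -0.159  -0.4799] [0.6073 2.3397]
```

The corners give a finger top of about 0.126 m: the width comes out at 19.9 mm, the end 28.0 mm from the axis, and the camera's z at the pad agrees to about 0.1 mm. The plunger target is about 0.021. Now back over the pad and down to just above it.

play_rows:
  series:
    - {"delta_pos": [0, 0, -0.9], "twist": 0, "gripper": 0}
    - {"delta_pos": [0, 0, -0.9], "twist": 0, "gripper": 0}
    - {"delta_pos": [0.01, -0.68, 0], "twist": 0, "gripper": 0}
    - {"delta_pos": [0, -0.68, 0], "twist": 0, "gripper": 0}
    - {"delta_pos": [0, -0.67, 0], "twist": 0, "gripper": 0}
    - {"delta_pos": [0, 0, 0.5], "twist": 0, "gripper": 0}
    - {"delta_pos": [0, 0, 0.4], "twist": 0, "gripper": 0}
    - {"delta_pos": [0, 0, 0], "twist": 0, "gripper": 0}
    - {"delta_pos": [0, 0, 0], "twist": 0, "gripper": 0}

```text
time: 11.95
tcp_pos: [0.5014, -0.2785, 0.1799]
tcp_rot: [[-0.183, -0.983, 0.001], [-0.983, 0.183, -0.001], [0.0, -0.001, -1.0]]
ft_force: [0.5, 0.0, 0.3]
width: 0.0002
gripper_force: 0.0
```

play_rows:
  series:
    - {"delta_pos": [0, 0, 0.18], "twist": 0, "gripper": 0}
    - {"delta_pos": [0, 0, 0], "twist": 0, "gripper": 0}
    - {"delta_pos": [0, 0, 0], "twist": 0, "gripper": 0}

```text
time: 12.32
tcp_pos: [0.5014, -0.2783, 0.17]
tcp_rot: [[-0.183, -0.983, 0.0], [-0.983, 0.183, -0.0], [0.0, -0.0, -1.0]]
ft_force: [0.4, -0.5, 0.2]
width: -0.0002
gripper_force: 0.0
```

play_rows:
  series:
    - {"delta_pos": [0, 0, 0.02], "twist": 0, "gripper": 0}
    - {"delta_pos": [0, 0, 0], "twist": 0, "gripper": 0}

```text
time: 12.58
tcp_pos: [0.5016, -0.2784, 0.1691]
tcp_rot: [[-0.183, -0.983, 0.0], [-0.983, 0.183, -0.0], [0.0, -0.0, -1.0]]
ft_force: [-0.2, -0.2, 2.3]
width: -0.0
gripper_force: 1.2
```

play_rows:
  series:
    - {"delta_pos": [0, 0, 0.02], "twist": 0, "gripper": 0}
    - {"delta_pos": [0, 0, 0], "twist": 0, "gripper": 0}

```text
time: 12.82
tcp_pos: [0.5016, -0.2784, 0.1681]
tcp_rot: [[-0.182, -0.983, 0.001], [-0.983, 0.182, -0.0], [0.0, -0.001, -1.0]]
ft_force: [-0.4, 0.7, 5.4]
width: -0.0003
gripper_force: 2.8
```

Contact came at TCP z of about 0.169, just as expected. I'll press to about 0.148.

play_rows:
  series:
    - {"delta_pos": [0, 0, 0.1], "twist": 0, "gripper": 0}
    - {"delta_pos": [0, 0, 0.1], "twist": 0, "gripper": 0}
    - {"delta_pos": [0, 0, 0.1], "twist": 0, "gripper": 0}
    - {"delta_pos": [0, 0, 0.08], "twist": 0, "gripper": 0}
    - {"delta_pos": [0, 0, 0], "twist": 0, "gripper": 0}
    - {"delta_pos": [0, 0, 0], "twist": 0, "gripper": 0}

```text
time: 13.58
tcp_pos: [0.5016, -0.2784, 0.1495]
tcp_rot: [[-0.182, -0.983, 0.001], [-0.983, 0.182, -0.0], [0.0, -0.001, -1.0]]
ft_force: [-1.9, 1.5, 11.2]
width: 0.0001
gripper_force: 5.5
```

Run:
```python
from h import *
from rig import bot
s=bot.sense();print(s["time"],s["tcp_pos"],s["ft_force"])
w=wcap(bot,"w5")
y=np.array([.1825,.983,0]);x=np.array([.983,-.1825,0]);P=np.array([.5015,-.2785,0])
for h in(.124,.126,.128):print(h,[wproj(w,P-.028*y+k*x+[0,0,h]) for k in(-.01,.01)],wproj(w,P-.023*y+[0,0,h]))
a=w["frame"][140:270,250:390];a=cv2.resize(a,None,fx=4,fy=4,interpolation=cv2.INTER_CUBIC)
S=bot.capture("scene");pickle.dump(S,open("s5.pkl","wb"))
cv2.imwrite("pics/w5c.png",a)
```

```text
13.575 [ 0.50161109 -0.27841898  0.14947445] [-1.86734218  1.49451695 11.21802301]
0.124 [array([345.70869626, 236.54349806]), array([296.96372909, 236.55069068])] [321.32500574 248.20605883]
0.126 [array([346.05525864, 237.85524322]), array([296.68717472, 237.86334078])] [321.35961152 249.65535589]
0.128 [array([346.41053149, 239.200921  ]), array([296.40365039, 239.20999121])] [321.3950694  251.14156964]
```

View pics/w5c.png

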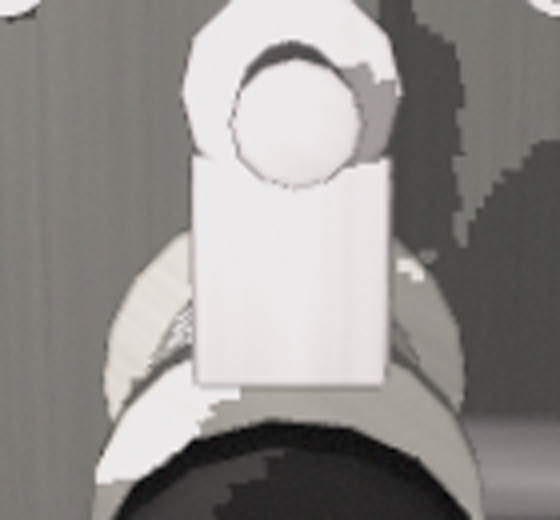

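The tab's end edge is at crop y = 384 (x 193–386), the post top is centred at (296,123) and the pad's rim is near y = 452. I'll fit all wrist views together, including a camera offset, to refine the finger height.

```bash
cat > ba.py <<'E'
from h import *
from scipy.optimize import least_squares
from scipy.spatial.transform import Rotation as Ro
np.set_printoptions(precision=4,suppress=True)
W={n:pickle.load(open(n+".pkl","rb")) for n in("w3","w4","w5")}
cr={"w3":(200,130,2.2),"w4":(4,216,6),"w5":(250,140,4)}
px=lambda n,x,y:np.array([cr[n][0]+(x+.5)/cr[n][2]-.5,cr[n][1]+(y+.5)/cr[n][2]-.5])
tab={"w3":((231,135),(291,135)),"w4":((369,173),(577,174)),"w5":((193,384),(386,384))} # far(+x), near(-x)
post=[("w3",(259,46)),("w5",(296,122.5))]
rim={"w4":((240,368),(335,360),(400,377),(470,427),(530,490),(605,598)),"w3":((190,229),(331,229),(260,298),(212,278),(309,278)),"w5":((285,452),)}
def shifted(n,c):
    w=dict(W[n]);M=w["tool_from_camera"].copy();M[:3,3]+=c[:3];M[:3,:3]=M[:3,:3]@Ro.from_rotvec(c[3:6]).as_matrix();w["tool_from_camera"]=M;return w
def res(v,sd=.6):
    c=v[:6];x0,y0,yaw,h,R=v[6:11];A=Ro.from_euler('z',yaw).as_matrix();O=np.array([x0,y0,0]);out=[]
    for n in W:
        w=shifted(n,c)
        for q,sx in zip(tab[n],(.01,-.01)):out+=list((wproj(w,O+A@[sx,-.028,h])-px(n,*q))/sd)
        z=.1275 if n=="w5" else .147
        for q in rim[n]:
            o,d=wray(w,*px(n,*q));p=(A.T@(o+d*(z-o[2])/d[2]-O))[:2];out.append((np.linalg.norm(p)-R)/.0006)
    for n,q in post:out+=list((wproj(shifted(n,c),O+A@[0,-.058,.161])-px(n,*q))/sd)
    a,b=[wproj(shifted("w5",c),O+A@[k,-.058,.161])[0] for k in(-.005,.005)];out.append((abs(a-b)-32.3)/.6)
    out+=list(c[:3]/.0015)+list(c[3:]/.004)+[(x0-.501)/.002,(y0+.2785)/.002,(R-.0225)/.0007]
    return np.array(out)
v0=[0]*6+[.501,-.2785,-.1835,.126,.0225]
o=least_squares(res,v0,x_scale=[.001]*3+[.003]*3+[.001,.001,.01,.001,.001])
C=np.linalg.inv(o.jac.T@o.jac)
print(o.x,"\nsd",np.sqrt(np.diag(C)),"\ncost",2*o.cost,len(o.fun));print(o.fun)
E
python3 ba.py
```

```text
[-0.0003  0.0001 -0.0001  0.0013 -0.0004 -0.0009  0.5011 -0.279  -0.1851
  0.1256  0.022 ] 
sd [0.0012 0.0012 0.0004 0.0017 0.0018 0.0018 0.0012 0.0012 0.0059 0.0005
 0.0002] 
cost 19.28472334141807 38
[-0.6585 -0.9648 -0.5339 -1.0575  0.2527  0.4323  0.1534 -0.3925 -0.2742
 -0.2119 -0.3367  0.9682  0.1466  0.1665  0.1294  0.7003  0.0283 -0.6116
 -0.5087 -0.8783  0.7823  0.8398  0.9671 -0.673   0.6195  1.2085 -0.3388
 -0.9018  2.5929 -0.1707  0.0773 -0.0701  0.3355 -0.0961 -0.223   0.0705
 -0.2332 -0.6962]
```

The fit gives a finger top of 0.1256 ± 0.0005 m, with low residuals and almost no camera offset. That puts the TCP target at z = 0.1476, so about 1.9 mm further down.

play_rows:
  series:
    - {"delta_pos": [0, 0, 0.04], "twist": 0, "gripper": 0}
    - {"delta_pos": [0, 0, 0], "twist": 0, "gripper": 0}
    - {"delta_pos": [0, 0, 0], "twist": 0, "gripper": 0}
    - {"delta_pos": [0, 0, 0], "twist": 0, "gripper": 0}

```text
time: 14.18
tcp_pos: [0.5016, -0.2785, 0.1475]
tcp_rot: [[-0.182, -0.983, 0.001], [-0.983, 0.182, -0.001], [0.0, -0.001, -1.0]]
ft_force: [-2.7, 0.8, 12.0]
width: -0.0002
gripper_force: 5.8
```

Run:
```python
from rig import bot
import cv2
a=bot.capture("scene")["frame"][240:420,345:495];cv2.imwrite("pics/s6.png",cv2.resize(a,None,fx=3.3,fy=3.3,interpolation=cv2.INTER_CUBIC))
print(bot.sense()["tcp_pos"],bot.sense()["ft_force"])
```

```text
[ 0.50161959 -0.27842981  0.14755921] [-2.31490966  1.9849743  11.58767718]
```

View pics/s6.png

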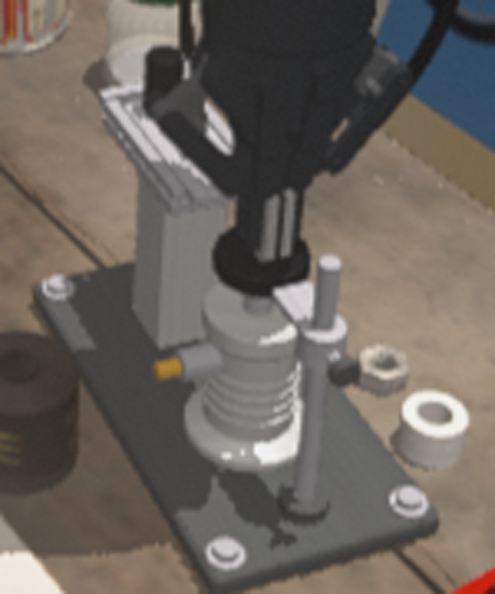

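The knob is out at (163,65), the pad is held down beside the tab near (295,300), and everything else is where it was. Handing in.

```bash
python3 -c "
from rig import bot
print(bot.sign_off())"
```

```text
the job is handed in; nothing more can be done
None
```

I handed the job in with the lock slid out to its end stop and the pad held at about 0.1256 m, level with the setting finger to my best estimate (±0.5 mm from the camera fit); the hand-in returned no verdict.

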